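# Hang a batch for lamp inspection

### The job

Put the whole batch up for inspection: snap every grey terminal box straight up off the transport rail against its sprung catch, slide every plate up out of the slotted holder, and hang each of them by its eye on the pegs of the wooden peg rail. When all of them hang there, let go of and at rest, push the lever of the lamp switch right over to the robot's left, to switch the lamp on. Leave the canister and the roll of labels where they are.

Things in the scene. Friction and masses are not known exactly. Their poses are not given: they have to be found in the camera images.
- rail: Fixed transport rail: dark base plate 115 x 300 x 15 mm with an aluminium bar 17 mm wide running 290 mm along its y, bar top 39 mm above the bench. Stations for boxes at y = -85, 0, +85 mm, parted by low cheeks (tops 53 mm above the bench). Behind each (+x) a black housing, top 51 mm, holds a sprung catch. Origin: on the bench under the bar's middle; z up.
- box1: Grey terminal box 44 (x) x 60 (y) mm, body 74 mm high, 0.19 to 0.33 kg, astride the bar of the rail. An upright aluminium hanging tab 8 mm thick (x), 44 mm wide (y) stands on its middle, top edge 152 mm above the underside, eye in it. The catch holds it down: see box1_eye. Origin: centre of the underside, 17 mm above the bench when clipped on; z up. May be absent.
- box1_eye (a point): Centre of the round 26 mm eye of box1, 97 mm above its underside, 55 mm below the tab's top edge, eye axis along x; same axes as box1. Catch (same for all boxes): a sprung nose of the rail sits over a wedge that sticks 7 mm out of the box's +x face near its foot. A straight upward pull of about 10 to 18 N snaps it free in the first 15 mm; lift 45 mm to clear the rail.
- box2: Terminal box, the same as box1; may be absent.
- box2_eye (a point): Centre of the round 26 mm eye of box2, 97 mm above its underside, 55 mm below the tab's top edge, eye axis along x; same axes as box2.
- box3: Terminal box, the same as box1; may be absent.
- box3_eye (a point): Centre of the round 26 mm eye of box3, 97 mm above its underside, 55 mm below the tab's top edge, eye axis along x; same axes as box3.
- holder: White plastic slotted holder, fixed, 160 (x) x 86 (y) mm, 38 mm high. Three slots across it (along its y) at x = -50, 0 and +50 mm, 11 mm wide and 63 mm long, slot floor 10 mm above the bench, walls 28 mm high above that floor. Origin: centre of the underside; z up.
- plate1: Flat steel plate 8 mm thick (x), 60 mm wide (y), 130 mm tall (z), about 0.2 kg, standing on edge in a slot of the holder (sunk 28 mm; top edge 140 mm above the bench), loose fit, no catch. A round 26 mm eye goes through it along x, 53 mm below the top edge. Origin: centre of the lower edge; z up. May be absent.
- plate2: Plate, the same as plate1; may be absent.
- plate3: Plate, the same as plate1; may be absent.
- plate1_eye (a point): Centre of the eye of plate1; same axes as plate1.
- plate2_eye (a point): Centre of the eye of plate2; same axes as plate2.
- plate3_eye (a point): Centre of the eye of plate3; same axes as plate3.
- pegrail: Fixed peg rail: wooden beam 24 (x) x 484 (y) mm on two end legs, top 172 mm, underside 145 mm above the bench. Six level 10 mm steel pegs, 76 mm apart, stick out of its front (-x) face and end in a 16 mm ball centred 60 mm in front of the beam's middle. A hung eye's centre is about 157 mm above the bench. Origin: on the bench under the beam; +x away from the pegs, z up.
- peg1 (a point): Point on the axis of the first peg (y = -190 mm in the peg rail's frame), 165 mm above the bench, 36 mm in front of the beam's middle: about half way along the free length of the peg. Same axes as the peg rail. The six pegs stand at y = -190, -114, -38, 38, 114 and 190 mm.
- peg6 (a point): The same point of the last peg (y = +190 mm in the peg rail's frame).
- switch_base: Lamp switch: grey box 70 (x) x 50 (y) x 25 mm, 0.9 kg, standing loose on the bench, with a lever on top. Origin: centre of the underside; its +x points roughly to the robot's left (world +y). The lever turns about an axis along its y, 22 mm above the bench.
- switch (a joint): Lever of the lamp switch, rad: 0 leaning 0.5 rad towards -x of the switch box (off), 1.0 leaning 0.5 rad towards +x (on, end stop). Moves with a light push (about 1 N) at the tip and stays where it is left.
- switch_tip (a point): Centre of the black 26 mm ball at the end of the lever, 80 mm from its axis; about 92 mm above the bench at either end and 102 mm in the middle.
- wipes: Bystander: white canister of 72 mm diameter, 190 mm tall, standing on the bench. Origin: centre of the underside.
- labels: Bystander: roll of labels lying flat, 110 mm across, 40 mm high. Origin: centre of the underside.
Not all that is in view belongs to the job. Leave any orange or pink look-alike of the box1 alone.

How it is judged (in metres and radians):
On the way, in this order (a step that is already met when the one before it is completed fails the run):
1. every box and plate of the batch hangs by its eye on the pegs, let go of and still (x of box1_eye in the frame of pegrail between -0.065 and -0.008 m and y of box1_eye in the frame of pegrail between -0.22 and 0.22 m and z of box1_eye in the frame of pegrail between 0.145 and 0.164 m and linear speed of each of box1, box2, box3, plate1, plate2, plate3 below 0.05 m/s and contact force between the fingers and box1 below 0.3 N and x of box2_eye in the frame of pegrail between -0.065 and -0.008 m and y of box2_eye in the frame of pegrail between -0.22 and 0.22 m and z of box2_eye in the frame of pegrail between 0.145 and 0.164 m and contact force between the fingers and box2 below 0.3 N and x of box3_eye in the frame of pegrail between -0.065 and -0.008 m and y of box3_eye in the frame of pegrail between -0.22 and 0.22 m and z of box3_eye in the frame of pegrail between 0.145 and 0.164 m and contact force between the fingers and box3 below 0.3 N and x of plate1_eye in the frame of pegrail between -0.065 and -0.008 m and y of plate1_eye in the frame of pegrail between -0.22 and 0.22 m and z of plate1_eye in the frame of pegrail between 0.145 and 0.164 m and contact force between the fingers and plate1 below 0.3 N and x of plate2_eye in the frame of pegrail between -0.065 and -0.008 m and y of plate2_eye in the frame of pegrail between -0.22 and 0.22 m and z of plate2_eye in the frame of pegrail between 0.145 and 0.164 m and contact force between the fingers and plate2 below 0.3 N and x of plate3_eye in the frame of pegrail between -0.065 and -0.008 m and y of plate3_eye in the frame of pegrail between -0.22 and 0.22 m and z of plate3_eye in the frame of pegrail between 0.145 and 0.164 m and contact force between the fingers and plate3 below 0.3 N), for 0.2 s.
2. the lamp switch is pushed over (value of joint switch above 0.85 rad), for 0.2 s.
At the end, for the whole second after the job is handed in: Every box and plate present hangs by its eye on the pegs (centre of its eye 8 to 65 mm in front of the beam's middle, 145 to 164 mm above the bench, within 220 mm of the beam's middle along it), still and released, and the switch lever stands past 0.85 rad (all of step 1 and value of joint switch above 0.85 rad); the robot touches nothing.
It fails at once if a bystander (canister or roll of labels) was shifted more than 40 mm (distance of any of wipes, labels from where it was at the start of the episode above 0.04 m).
Of box1, box2, box3 only 2 to 3 are there at a start; the rules pass over those that are not, and their reading is None.
Of plate1, plate2, plate3 only 2 to 3 are there at a start; the rules pass over those that are not, and their reading is None.
At some moment in a run one of switch_base may be knocked a few centimetres aside while the robot is not near it.
Once in a run the grip may slacken for a moment while it holds something.
It also fails if it takes over 210 s, if anything falls off the work surface, if the arm or the gripper's body presses on something with over 40 N, if the wrist force passes 120 N, or if a joint passes its speed limit or range.

### The arm

A 7-joint arm with a two-finger parallel gripper is mounted at the origin on the work surface. World frame = base frame: x ahead of the robot, y to its left, z up, the work surface at z = 0. Lengths are in m, angles in degrees, forces in N, time in s.
With the tool pointing down it reaches from about 0.35 to 0.775 m from the base axis. Payload 3.1 kg.
Tool frame: the origin (TCP) lies on the centre line of the jaws, within the pads' length; the fingertips stand 17 mm ahead of it and the grasp point (between the pads) lies 2 mm behind it (robot.tip_reach is the distance from the TCP to the fingertips, in m); z points along the fingers, y is the line along which they close (so a half turn about z gives the same grasp; the last joint's range is limited). The gripper opens to 85 mm and grips with 20 to 120 N. Pads are 22 mm wide; open, the fingers measure 114 mm over their backs; the gripper's body (76 mm by 85 mm) begins 54 mm behind the grasp point. The pads swing forward as they close: fully open they stand 13 mm farther back than shut.
Start: joints at [71.179, 17.813, 0.802, 86.603, -0.252, 75.585, -1.558], TCP at [0.156, -0.528, 0.248] pointing down, gripper open.
Joint ranges: [-154.91, 154.91], [-16.99, 109.72], [-72.82, 74.43], [7.12, 147.25], [-82.49, 262.49], [11.32, 116.49], [-174.64, 174.64]. Speed limits (degrees/s): [159.86, 159.86, 180, 180, 180, 180, 180].

### API

Orientations are given as [roll, pitch, yaw] about the fixed x, y, z axes, in that order (R = Rz(yaw) Ry(pitch) Rx(roll)).
In Python, from station import robot, fingers, vision, workorder, recognise gives the robot as it stands. Calls block until the motion is done:
- robot.move_to(position, orientation): joint-space move of the TCP to a pose.
- robot.line_to(position, orientation=None, velocity=0.15, f_stop=None): straight line of the TCP; orientation=None keeps the orientation; velocity is the mean speed in m/s. With f_stop (N) it stops when the force on the tool has changed by that much, and returns True; else False.
- robot.move_j(angles): joint-space move.
- fingers.gripper_to(opening, force=None): opening from 0.0 (shut) to 1.0 (fully open); force is the grip in N (None keeps the last); returns when the fingers have stopped.
- robot.pause(seconds).
- robot.inverse_kinematics(position, orientation): joint angles nearest the present ones, or None.
- vision.grab_frame(name): name is "scene" or "top" or "wrist"; returns the picture (384x512x3 uint8, red, green, blue); there is no depth.
- vision.calibration(name): a dict with "mtx" (3x3 intrinsics, pixels), "extrinsics" (4x4, takes a point from world to camera coordinates); the wrist camera has in their place "T_tool_cam" (4x4, takes a point from camera to tool coordinates, whose origin is the TCP and whose axes are the flange's). Camera axes: x right, y up, looking along -z (the intrinsics and any distortion apply to the point x, -y, -z); pixel columns grow to the right and rows downward; lengths in m; the calibration is good to about 2 mm. The wrist camera is an equidistant fisheye: a pixel r from the principal point sees the ray r / f radians off the axis. A picture is of the moment at which its call begins: read the wrist's pose just before it. calibration takes no time and is no camera call.
A pose or a line that the arm cannot do raises robot.PlanningError and nothing moves.
- workorder.close_job(): hands the job in; it is judged then, once.
Trained networks look in the newest picture that a camera, given by its name, has taken for a name from the list of things; names that differ only in an ending like _2 or _b are one class to them, and where a whole thing is asked for, a point or a joint stands for the part that bears it (a point fixed in the world has none). Each returns a list of dicts, best first, with "p" (0 to 1); they miss things now and then, are a little off and sometimes report something else, mostly with a low value. They report only what shows in the picture. A call takes as long as a camera call. They do not tell look-alikes from the thing itself.
- recognise(label, camera): "rect" ([centre column, centre row, width, height] in pixels, round what is visible of it).
Readings, each from a call of its own:
- robot.current_time_s(): time.
- robot.current_joint_positions(): joint angles.
- robot.current_dq(): joint speeds.
- robot.current_joint_torque(): joint torques, N m.
- robot.current_tool_pos(): TCP position.
- robot.current_eef_rot(): TCP orientation.
- robot.current_contact_force(): force on the tool from outside, world axes, zero at the start.
- robot.current_torque(): the same for the moment, N m.
- robot.current_finger_gap(): opening from 0.0 (shut) to 1.0 (fully open).
- robot.current_gripper_force(): force on a finger pad.
Only numpy, scipy, OpenCV 4.12 (cv2) and the standard library are available. Lean on these libraries where they do the work, as an engineer would, in place of code of your own. Each camera call takes 0.05 s, during which the arm holds its last target. There are 200 camera calls.

## Working session

There is one attempt and no reset: what is moved stays moved. The work goes in short steps, each a Python script; the robot and the scene stay as the last script left them, time stands still between calls to the robot, and variables do not carry over. Pictures are saved under pics/ and viewed, at most 14 in all, crops included, and the job is handed in when it is done.

```bash
ls; mkdir -p pics; python3 - <<'E'
from station import robot, fingers, vision, workorder, recognise
import cv2, numpy as np
np.set_printoptions(precision=3,suppress=True)
for n in ("scene","top"):
    im=vision.grab_frame(n); cv2.imwrite(f"pics/{n}0.png",cv2.resize(im[:,:,::-1],(800,600),interpolation=cv2.INTER_CUBIC))
    c=vision.calibration(n); print(n,{k:np.array(v).tolist() for k,v in c.items()})
    for l in ("box1","plate1","pegrail","rail","holder","switch_base","switch_tip","wipes","labels","box1_eye","plate1_eye"):
        print(l,[(np.round(d["rect"],0).astype(int).tolist(),round(d["p"],2)) for d in recognise(l,n)])
print(vision.calibration("wrist"),robot.current_time_s(),robot.current_eef_rot())
E
```

```text
pics
scene {'mtx': [[480.15925704015086, 0.0, 262.3237302638368], [0.0, 480.15925704015086, 194.10183698870023], [0.0, 0.0, 1.0]], 'extrinsics': [[-0.8758628090552545, 0.48233976744348483, 0.014583842305922476, 0.43131231452622787], [-0.3197472231858867, -0.6027219318838092, 0.7310868526318632, 0.007438894876326719], [0.36142226408835665, 0.6356686413288091, 0.6821285256111435, -1.9101750831098556], [0.0, 0.0, 0.0, 1.0]]}
box1 [([283, 146, 18, 34], 0.89), ([228, 165, 14, 39], 0.76), ([240, 179, 18, 36], 0.71), ([254, 188, 15, 37], 0.66), ([180, 138, 11, 31], 0.63), ([207, 142, 16, 33], 0.6)]
plate1 [([296, 271, 13, 36], 0.77), ([311, 280, 52, 38], 0.71), ([314, 266, 9, 36], 0.67), ([228, 165, 14, 35], 0.63)]
pegrail [([213, 242, 87, 136], 0.96), ([266, 219, 6, 18], 0.54), ([253, 189, 18, 37], 0.46)]
rail [([239, 199, 64, 48], 0.58), ([296, 269, 11, 39], 0.16)]
holder [([309, 280, 55, 40], 0.55)]
switch_base [([268, 227, 19, 33], 0.87)]
switch_tip [([263, 220, 7, 21], 0.47)]
wipes [([185, 159, 23, 44], 0.72)]
labels [([281, 345, 42, 40], 0.95), ([241, 180, 16, 38], 0.7)]
box1_eye [([2
[... 916 characters left out ...]
61)]
switch_base [([235, 191, 11, 5], 0.69), ([228, 193, 18, 14], 0.53)]
switch_tip [([292, 190, 77, 36], 0.74), ([269, 198, 18, 18], 0.39)]
wipes [([341, 151, 31, 24], 0.71)]
labels [([122, 148, 32, 32], 0.79)]
box1_eye [([325, 263, 21, 20], 0.78), ([377, 190, 21, 16], 0.74), ([390, 165, 35, 21], 0.66), ([163, 185, 19, 6], 0.48)]
plate1_eye [([270, 198, 18, 14], 0.66)]
{'mtx': array([[297.319,   0.   , 257.728],
       [  0.   , 297.319, 192.061],
       [  0.   ,   0.   ,   1.   ]]), 'T_tool_cam': array([[ 0.001,  0.962,  0.272,  0.069],
       [ 1.   , -0.001, -0.001, -0.   ],
       [-0.001,  0.272, -0.962, -0.127],
       [ 0.   ,  0.   ,  0.   ,  1.   ]])} 1.2 [179.999   0.002  16.435]
```

View pics/scene0.png

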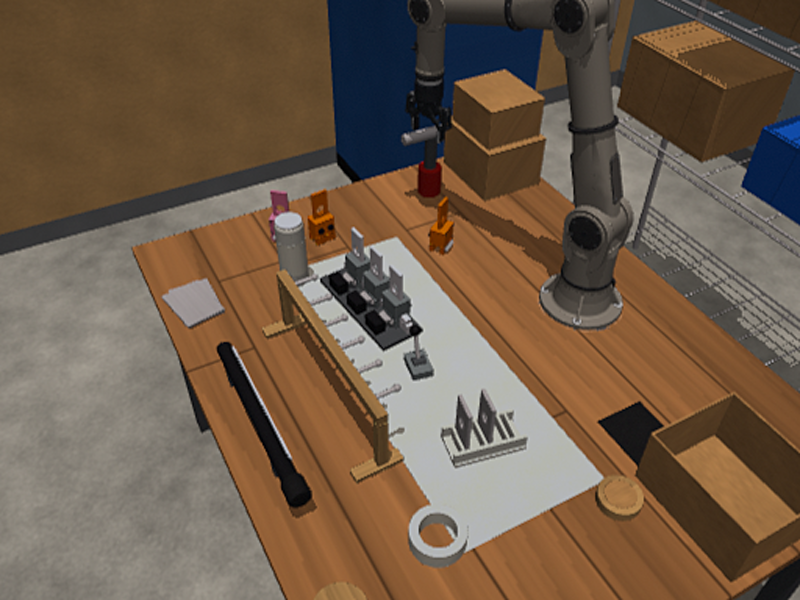

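View pics/top0.png

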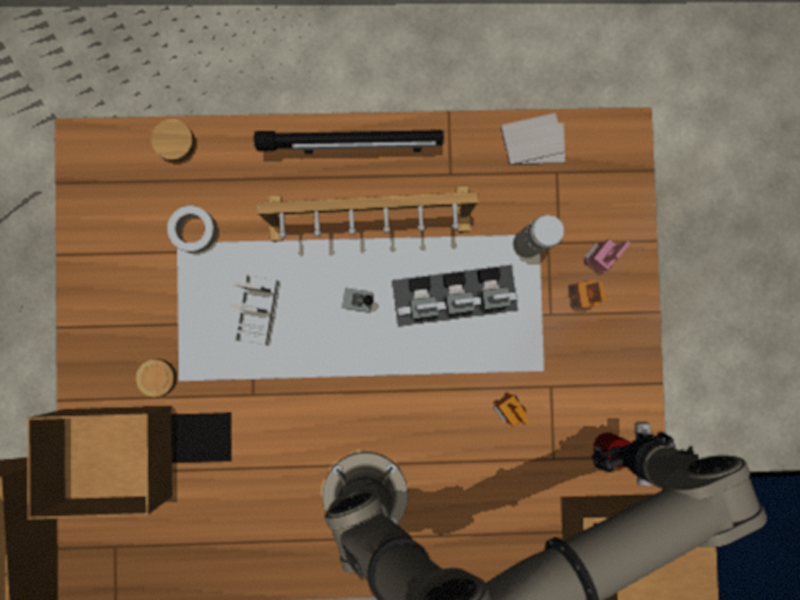

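The scene shows three grey boxes on the rail (top view, 800 px scale: about 420/298, 460/295, 497/292), two plates in the holder (258/290, 255/311) with one slot empty, the peg rail with six pegs (282–455, 205–240) and the switch (360/299). The orange and pink ones are look-alikes.

```bash
cat > h.py <<'E'
from station import robot, fingers, vision, workorder, recognise
import cv2, numpy as np
from scipy.spatial.transform import Rotation as R
np.set_printoptions(precision=4,suppress=True)
def cal(n): 
    c=vision.calibration(n); return np.array(c["mtx"]), (np.array(c["extrinsics"]) if n!="wrist" else np.array(c["T_tool_cam"]))
def toolT():
    T=np.eye(4); T[:3,:3]=R.from_euler("xyz",robot.current_eef_rot(),degrees=True).as_matrix(); T[:3,3]=robot.current_tool_pos(); return T
def wgrab():
    T=toolT(); return vision.grab_frame("wrist"), T@cal("wrist")[1]     # picture, world<-cam
def ray(n,uv,Twc=None):
    K,E=cal(n); Twc=np.linalg.inv(E) if Twc is None else Twc
    d=np.array([(uv[0]-K[0,2])/K[0,0],(uv[1]-K[1,2])/K[1,1]])
    if n=="wrist":
        t=np.hypot(*d); v=np.array([*(d/t*np.sin(t)),np.cos(t)]) if t>0 else np.array([0,0,1.])
    else: v=np.array([*d,1.])
    return Twc[:3,3], Twc[:3,:3]@(v*[1,-1,-1])
def on_plane(n,uv,z,Twc=None):
    o,d=ray(n,uv,Twc); return (o+d*(z-o[2])/d[2])[:2]
def ortho(im,Twc,z,cx,cy,hx,hy,s=0.001,n="wrist"):
    # top-down map: row 0 = x max, col 0 = y max
    xs=np.arange(cx+hx,cx-hx,-s); ys=np.arange(cy+hy,cy-hy,-s)
    Y,X=np.meshgrid(ys,xs); P=np.stack([X,Y,np.full_like(X,z)],-1)
    C=(P-Twc[:3,3])@Twc[:3,:3]*[1,-1,-1]; K=cal(n)[0]
    rho=np.hypot(C[...,0],C[...,1]); t=np.arctan2(rho,C[...,2])/np.maximum(rho,1e-9) if n=="wrist" else 1/C[...,2]
    return cv2.remap(im,(K[0,2]+K[0,0]*C[...,0]*t).astype(np.float32),(K[1,2]+K[1,1]*C[...,1]*t).astype(np.float32),cv2.INTER_LINEAR)
def save(name,im,s=1):
    cv2.imwrite(f"pics/{name}.png",cv2.resize(im[:,:,::-1],None,fx=s,fy=s,interpolation=cv2.INTER_CUBIC))
E
python3 - <<'E'
from h import *
for n,uv,z in (("pegrail",(232,138),.17),("pegL",(180,155),.165),("pegR",(291,152),.165),("railc",(293,189),.05),("holder",(162,199),.03),("switch",(230,192),.03),("wipes",(348,148),.19),("labels",(122,148),.04),
  ("b1",(277,186),.169),("b2",(301,184),.169),("b3",(324,181),.169),("p1",(168,185),.14),("p2",(166,199),.14)): print(n,on_plane("top",uv,z))
def ok(p,yaw):
    return robot.inverse_kinematics(p,[180,0,yaw])
for p in ([.45,-.2,.4],[.45,.25,.4],[.55,0,.45],[.6,-.2,.3],[.6,.2,.3]):
    for yaw in (90,-90,0,180): 
        q=ok(p,yaw); print(p,yaw,None if q is None else np.round(q))
E
```

```text
pegrail [ 0.6505 -0.017 ]
pegL [0.5972 0.1621]
pegR [ 0.5984 -0.2182]
railc [ 0.4778 -0.2366]
holder [0.454  0.2577]
switch [0.4738 0.0004]
wipes [ 0.6032 -0.4081]
labels [0.6494 0.4014]
b1 [ 0.4823 -0.1662]
b2 [ 0.487  -0.2485]
b3 [ 0.4953 -0.3277]
p1 [0.4976 0.2103]
p2 [0.4491 0.2182]
[0.45, -0.2, 0.4] 90 [ 45.  11. -29.  76.   5.  95.  17.]
[0.45, -0.2, 0.4] -90 [  31.   10.  -11.   76.    2.   94. -160.]
[0.45, -0.2, 0.4] 0 [ 37.  10. -18.  76.   3.  94. -71.]
[0.45, -0.2, 0.4] 180 [ 49.  12. -34.  76.   6.  95. 106.]
[0.45, 0.25, 0.4] 90 [ -8.  14. -30.  72.   7.  95. -37.]
[0.45, 0.25, 0.4] -90 [ 11.  21. -62.  72.  18.  98. 134.]
[0.45, 0.25, 0.4] 0 [   6.   18.  -52.   72.   14.   97. -133.]
[0.45, 0.25, 0.4] 180 [-19.  13. -15.  73.   3.  95.  56.]
[0.55, 0, 0.45] 90 [ 26.  23. -48.  58.  17. 106. -14.]
[0.55, 0, 0.45] -90 [ -39.   25.   64.   61.  -24.  107. -164.]
[0.55, 0, 0.45] 0 [  24.   22.  -42.   58.   15.  105. -102.]
[0.55, 0, 0.45] 180 [ 27.  23. -49.  58.  18. 106.  75.]
[0.6, -0.2, 0.3] 90 [ 34.  30. -29.  65.  14.  88.   8.]
[0.6, -0.2, 0.3] -90 [  19.   27.   -4.   66.    2.   87. -164.]
[0.6, -0.2, 0.3] 0 [ 28.  28. -18.  66.   8.  87. -79.]
[0.6, -0.2, 0.3] 180 [ 38.  31. -37.  65.  18.  89.  95.]
[0.6, 0.2, 0.3] 90 [ 14.  41. -68.  65.  38.  96. -44.]
[0.6, 0.2, 0.3] -90 [ 12.  39. -62.  65.  33.  94. 139.]
[0.6, 0.2, 0.3] 0 [  11.   38.  -61.   65.   33.   94. -131.]
[0.6, 0.2, 0.3] 180 [ 13.  40. -65.  65.  35.  95.  47.]
```

```bash
python3 - <<'E'
from h import *
robot.line_to([.156,-.528,.38])
robot.move_to([.53,-.22,.38],[180,0,90])
for i,(p) in enumerate(([.53,-.22,.38],[.53,.0,.38],[.53,.17,.38])):
    robot.move_to(p,[180,0,90]); robot.pause(.2)
    im,T=wgrab(); np.savez(f"w{i}.npz",im=im,T=T)
im=[np.load(f"w{i}.npz") for i in range(3)]
o=[ortho(d["im"],d["T"],.167,.53,p,.2,.2) for d,p in zip(im,(-.22,.17))] if 0 else [ortho(im[0]["im"],im[0]["T"],.167,.54,-.2,.2,.2),ortho(im[2]["im"],im[2]["T"],.167,.54,.2,.2,.2)]
save("ortho",np.hstack([o[1],o[0]]))
print(robot.current_time_s(),toolT()[:3,3])
E
```

```text
6.5917 [0.5306 0.1681 0.38  ]
```

View pics/ortho.png

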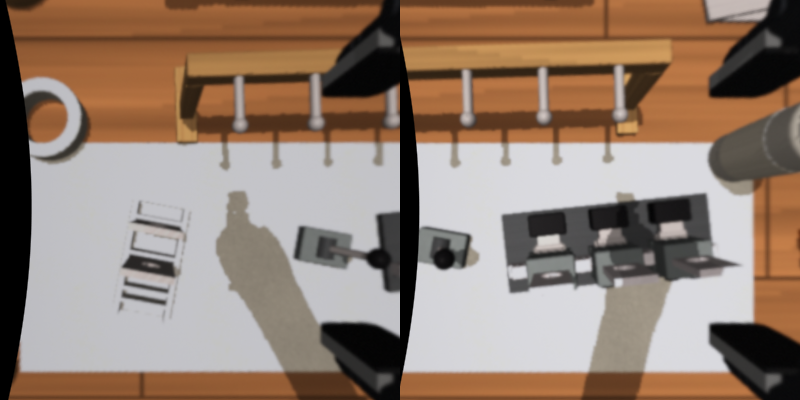

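```bash
python3 - <<'E'
from h import *
w=[np.load(f"w{i}.npz") for i in range(3)]
def g(i,z,cx,cy,hx,hy,s):
    o=ortho(w[i]["im"],w[i]["T"],z,cx,cy,hx,hy,s)
    o=cv2.convertScaleAbs(o,alpha=1.3)
    for k in np.arange(np.ceil((cx-hx)/.02)*.02,cx+hx,.02): o[min(int((cx+hx-k)/s),o.shape[0]-1),::3]=(255,0,0) 
    for k in np.arange(np.ceil((cy-hy)/.02)*.02,cy+hy,.02): o[::3,min(int((cy+hy-k)/s),o.shape[1]-1)]=(0,0,255)
    return o
A=np.vstack([g(i,.169,.49,-.24,.07,.14,.0005) for i in (0,1)])
B=np.vstack([g(i,.140,.48,.24,.07,.055,.0005) for i in (2,1)])
print(A.shape,B.shape)
save("fine",np.hstack([A,B])[:560,:800],1)
E
```

```text
(562, 560, 3) (562, 220, 3)
```

View pics/fine.png

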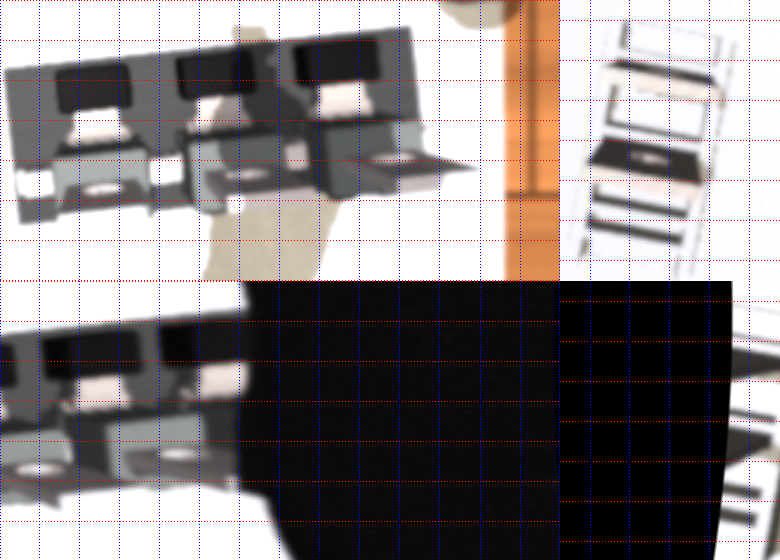

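The ortho view shows peg balls at about (240,125) … (620,114), rail yaw about +6°, holder yaw about -7 to -11°. Tab tops need closer views from straight above.

```bash
cat > look.py <<'E'
from h import *
items=dict(A=(.458,-.153,.169,6),B=(.464,-.235,.169,6),C=(.470,-.315,.169,6),P=(.508,.244,.140,-8),Q=(.463,.251,.140,-8))
out=[]
for k in "PQABC":
    x,y,z,yaw=items[k]
    robot.move_to([x,y,z+.10],[180,0,90+yaw]); robot.pause(.15)
    im,T=wgrab(); np.savez(f"c_{k}.npz",im=im,T=T)
    s=.00025;o=cv2.convertScaleAbs(ortho(im,T,z,x,y,.025,.045,s),alpha=1.2)
    for a in np.arange(-.02,.021,.01): o[int((.025-a)/s),::4]=(255,0,0)
    for a in np.arange(-.04,.041,.01): o[::4,int((.045-a)/s)]=(0,0,255)
    out.append(o[:200,:360])
out.append(np.zeros_like(out[0]))
save("close",np.vstack([np.hstack(out[i:i+2]) for i in (0,2,4)]))
print(robot.current_time_s())
E
python3 look.py
```

```text
10.9167
```

View pics/close.png

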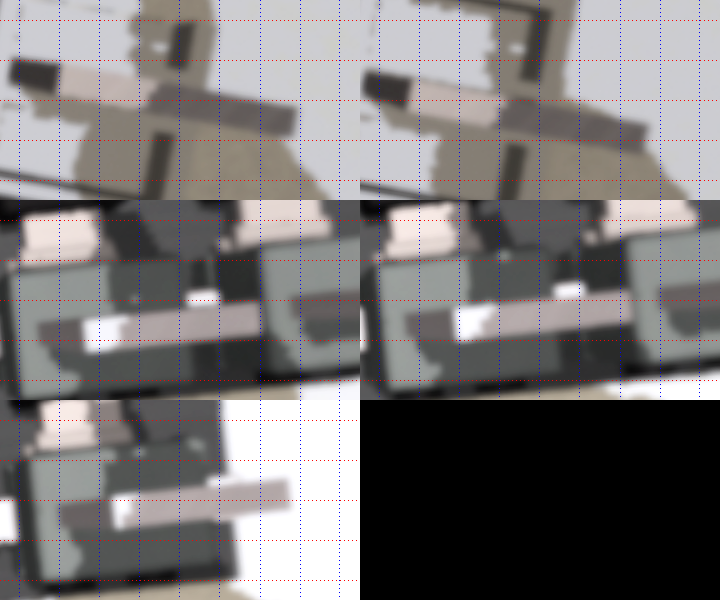

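Tab and plate tops read off: P (.508,.244), Q (.459,.254), yaw -10.4°; A (.451,-.151), B (.460,-.236), C (.469,-.320), yaw 5.9°. Spacings match the known 50 and 85 mm.

```bash
cat > job.py <<'E'
from h import *
items=dict(A=(.4514,-.1513,.169,5.9),B=(.4603,-.2358,.169,5.9),C=(.4691,-.3204,.169,5.9),P=(.5078,.2444,.140,-10.4),Q=(.4588,.2536,.140,-10.4))
balls=np.array([[.626,-.220],[.624,-.144],[.622,-.067],[.618,.008],[.6175,.084],[.615,.160]])
PY=1.66; EX=np.array([np.cos(np.radians(PY)),np.sin(np.radians(PY))])
fy=np.polyfit(range(6),balls[:,1],1); fx=np.polyfit(range(6),balls[:,0],1)
def ball(n): return np.array([np.polyval(fx,n-1),np.polyval(fy,n-1)])
def eyez(k): return (.042 if k in "ABC" else .040)     # TCP height above eye when gripped
def wcrop(): return wgrab()[0]
def pick(k):
    x,y,zt,yaw=items[k]; o=[180,0,90+yaw]; zg=zt-.013
    fingers.gripper_to(1.0)
    robot.move_to([x,y,zt+.10],o)
    robot.line_to([x,y,zg],velocity=.12,f_stop=8) and print("contact in descent",robot.current_tool_pos())
    print("before",fingers.gripper_to(0.0,110),"gap",robot.current_finger_gap(),robot.current_gripper_force(),robot.current_contact_force())
    a=wcrop()
    robot.line_to([x,y,zg+.05],velocity=.06)
    print("snapped gap",robot.current_finger_gap(),robot.current_contact_force())
    robot.line_to([x,y,.165+.105+eyez(k)-.04 if k in "ABC" else .26],velocity=.15)
    return a
def approach(k,n):
    p=ball(n)-.056*EX; o=[180,0,90+PY]
    h=robot.current_tool_pos()[2]
    robot.line_to([p[0],p[1],h],o,velocity=.15)
    robot.line_to([p[0],p[1],.1655+eyez(k)],velocity=.12)
    robot.pause(.2); print("approach gap",robot.current_finger_gap(),"F",robot.current_contact_force(),"t",robot.current_time_s())
    return wcrop()
E
python3 - <<'E'
from job import *
print(ball(1),ball(6))
a=pick("A"); b=approach("A",3)
save("gripA",np.hstack([a[:,130:390],b[:,130:390]]),1.5)
E
```

```text
[ 0.626  -0.2198] [0.6148 0.1601]
before False gap 0.08020267563578615 107.74088144302368 [-0.7649  0.5926  1.721 ]
snapped gap 0.07482090293472274 [-0.1505  0.3681 -2.7279]
approach gap 0.07150160796203375 F [ 0.5281 -0.1588 -2.1374] t 17.2167
```

View pics/gripA.png

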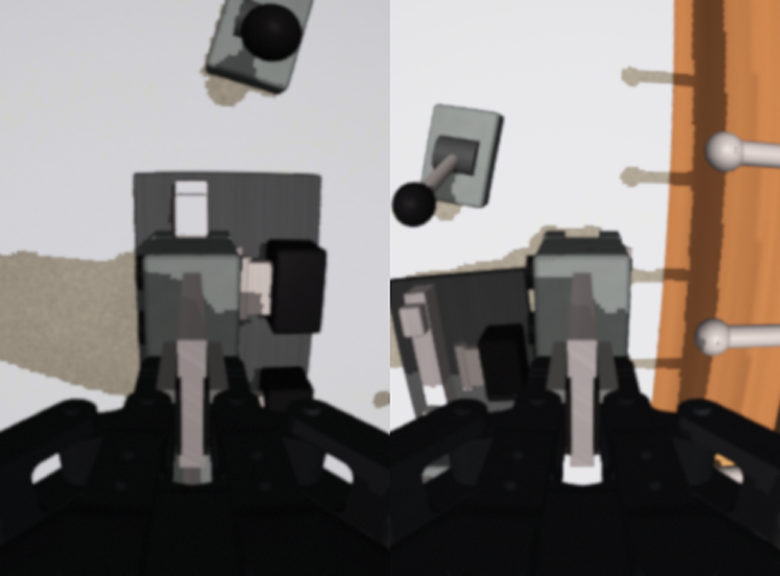

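Box A is gripped cleanly with no slip (tab top edge at row 340 in both halves). Balls are visible at (712,337) and (722,152); I'll check those against my peg estimate.

```bash
python3 - <<'E'
from job import *
T=toolT()@cal("wrist")[1]
for uv,n in (((344.7,224.7),3),((351.3,101.3),4)): print(on_plane("wrist",uv,.165,T),ball(n))
print(toolT()[:3,3])
E
```

```text
[ 0.6216 -0.0684] [ 0.6215 -0.0678]
[0.6185 0.008 ] [0.6193 0.0082]
[ 0.5661 -0.0694  0.2085]
```

```bash
cat >> job.py <<'E'
def hang(k,n):
    p=ball(n)+.024*EX
    if robot.line_to([p[0],p[1],.1655+eyez(k)],velocity=.06,f_stop=8):
        print("BLOCKED",robot.current_tool_pos(),robot.current_contact_force()); return False
    s=robot.line_to([p[0],p[1],.1655+eyez(k)-.014],velocity=.03,f_stop=2.0)
    print("rest",s,robot.current_tool_pos(),robot.current_contact_force())
    release(p,n); return True
def release(p,n):
    fingers.gripper_to(1.0); robot.pause(.2); z=robot.current_tool_pos()[2]
    robot.line_to([p[0],p[1],z+.09],velocity=.15)
    print("t",robot.current_time_s(),"F",robot.current_contact_force())
E
python3 - <<'E'
from job import *
hang("A",3)
save("hangA",wcrop())
E
```

```text
rest True [ 0.6458 -0.0672  0.1992] [-0.236  -0.0731  4.3094]
t 20.8083 F [-0.7072 -0.5989 -0.4592]
```

View pics/hangA.png

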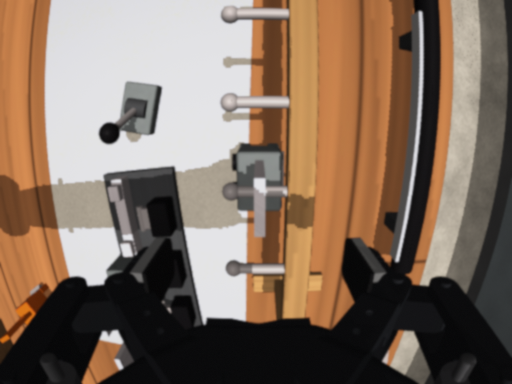

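Box A hangs on peg 3 at (260,190). Next come B and C, with an automatic slip check.

```bash
cat >> job.py <<'E'
def slip(a,b):
    g=lambda i: cv2.cvtColor(i,cv2.COLOR_RGB2GRAY)
    t=g(a)[215:300,245:271]; m=cv2.matchTemplate(g(b)[180:335,238:278],t,cv2.TM_CCOEFF_NORMED)
    _,v,_,l=cv2.minMaxLoc(m); return l[1]-35,l[0]-7,round(v,2)
def do(k,n):
    print("==",k); a=pick(k); b=approach(k,n); s=slip(a,b); print("slip",s)
    if abs(s[0])>3 or s[2]<.6 or robot.current_finger_gap()<.04:
        save("slip"+k,np.hstack([a[:,130:390],b[:,130:390]]),1.5); print("CHECK"); return False
    return hang(k,n)
E
python3 - <<'E'
from job import *
do("B",2) and do("C",1)
E
```

```text
== B
before False gap 0.07309104207760381 107.68610000610352 [-0.5728  0.038   0.2157]
snapped gap 0.07476794888902853 [-0.6924  0.0195 -1.9541]
approach gap 0.0683939646838092 F [-0.1881  0.1842 -2.2627] t 27.4417
slip (0, 0, 1.0)
rest True [ 0.648  -0.1432  0.1992] [-0.8534  0.1203  3.8891]
t 31.0333 F [-0.3375 -0.9183  0.272 ]
== C
before False gap 0.07470238914126082 107.65702486038208 [-1.1135  0.5299  1.8135]
snapped gap 0.06967197961288318 [-0.6989 -0.0286 -4.3597]
approach gap 0.07958369737666939 F [-0.1739  0.5733 -3.2511] t 37.6333
slip (0, 0, 1.0)
rest True [ 0.6502 -0.2192  0.1991] [ 0.055  -0.2814  3.5185]
t 41.225 F [-0.8234  0.12   -1.2662]
```

```bash
python3 - <<'E'
from job import *
robot.line_to([.5,-.12,.32],velocity=.25)
if do("P",6):
    robot.line_to([.52,.2,.28],velocity=.2); do("Q",5)
    robot.line_to([.45,.1,.32],velocity=.2)
    im=vision.grab_frame("scene"); save("scene1",im[150:320,130:330],4)
E
```

```text
== P
contact in descent [0.5075 0.2433 0.1438]
before False gap 0.033060492991493357 109.89356881007552 [-6.259  -4.4892 40.5097]
snapped gap 0.032894027290482214 [-0.4023 -0.0864  0.7495]
approach gap 0.030107035851848783 F [-0.1048  1.0954 -2.1744] t 48.3
slip (0, 0, 0.94)
CHECK
```

View pics/slipP.png

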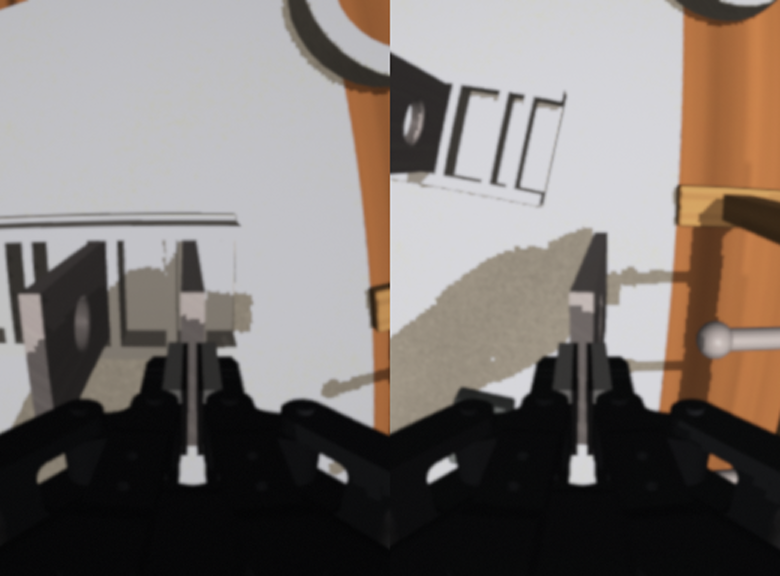

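The plates stand 50 mm apart, so the wide-open finger came down on plate Q and P is gripped only by its top 10 mm (top edge row 290, fingers from row 345). I'll set P's lower edge on the bench to gauge its height, then slide the pads down it with a light grip.

```bash
python3 - <<'E'
from job import *
p=robot.current_tool_pos(); print(p)
s=robot.line_to([p[0],p[1],.115],velocity=.03,f_stop=3)
c=robot.current_tool_pos(); print(s,c,robot.current_contact_force(),"gap",robot.current_finger_gap())
if s:
    fingers.gripper_to(0.0,20); print("gap20",robot.current_finger_gap())
    s=robot.line_to([p[0],p[1],.117],velocity=.02,f_stop=35)
    print(s,robot.current_tool_pos(),robot.current_contact_force())
    fingers.gripper_to(0.0,110); print("gap",robot.current_finger_gap(),robot.current_gripper_force(),robot.current_tool_pos())
    save("regP",wcrop()[:,130:390],1.5)
E
```

```text
[0.5593 0.1588 0.2065]
True [0.5592 0.159  0.1432] [-1.0831  0.0118  4.5215] gap 0.03318108634300289
gap20 0.03388072625975145
True [0.5648 0.1596 0.1434] [-1.0519 -0.9427  6.3417]
gap 0.03339035086187002 108.37794162333012 [0.5646 0.1596 0.1434]
```

View pics/regP.png

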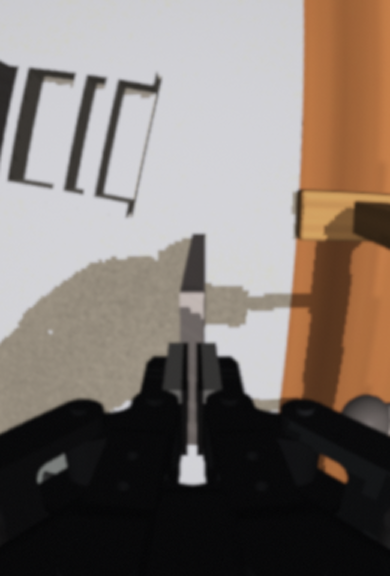

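```bash
python3 - <<'E'
from job import *
robot.line_to([.5593,.159,.1437],velocity=.03); print(robot.current_tool_pos(),robot.current_contact_force())
fingers.gripper_to(0.16,20); print("gap",robot.current_finger_gap(),robot.current_contact_force())
s=robot.line_to([.5593,.159,.118],velocity=.03,f_stop=6)
print(s,robot.current_tool_pos(),robot.current_contact_force())
if not s:
    fingers.gripper_to(0.0,110); print("gap",robot.current_finger_gap(),robot.current_gripper_force(),robot.current_tool_pos())
save("regP2",wcrop()[:,130:390],1.5)
E
```

```text
[0.5587 0.159  0.1433] [-0.5674  0.5902 -0.9716]
gap 0.15579103285104007 [-0.065   0.041  -0.1126]
False [0.5584 0.1589 0.1178] [-3.8655 -1.0258  2.0461]
gap 0.06980656038327089 107.90921688079834 [0.5606 0.1593 0.1185]
```

View pics/regP2.png

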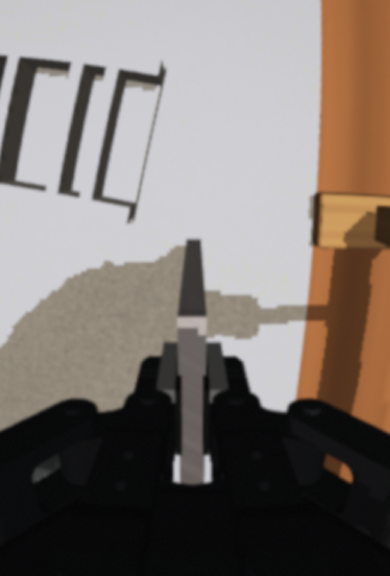

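```bash
python3 - <<'E'
import re
s=open("job.py").read()
s=s.replace("def hang(k,n):\n    p=ball(n)+.024*EX","def hang(k,n,dy=0):\n    p=ball(n)+.024*EX+[0,dy]").replace("(.042 if k in \"ABC\" else .040)","(.042 if k in \"ABC\" else .0412)")
open("job.py","w").write(s)
E
python3 - <<'E'
from job import *
p=ball(6)-.056*EX+[0,.002]
robot.line_to([p[0],p[1],.2067],[180,0,90+PY],velocity=.06); print(robot.current_finger_gap(),robot.current_contact_force())
b=wcrop()
hang("P",6,.002)
robot.line_to([.50,.2,.34],velocity=.2); robot.pause(.2)
im,T=wgrab(); np.savez("c2.npz",im=im,T=T)
o1=ortho(im,T,.14,.47,.25,.05,.065,.00025); 
for a in np.arange(-.04,.041,.01): o1[int((.05-a)/.00025),::4]=(255,0,0)
for a in np.arange(-.06,.061,.01): o1[::4,int((.065-a)/.00025)]=(0,0,255)
top=cv2.resize(b[80:360,100:420],(520,455)); im2=cv2.resize(im,(520,390))
save("afterP",np.hstack([np.vstack([o1[:390],])[:, :],im2])[:, :],.76)
E
```

```text
0.07373854460215548 [-0.4753 -0.1696 -1.7127]
rest True [0.639  0.1629 0.1983] [ 0.0529 -0.0492  3.8985]
t 58.4333 F [-0.289   0.8751 -0.4392]
```

View pics/afterP.png

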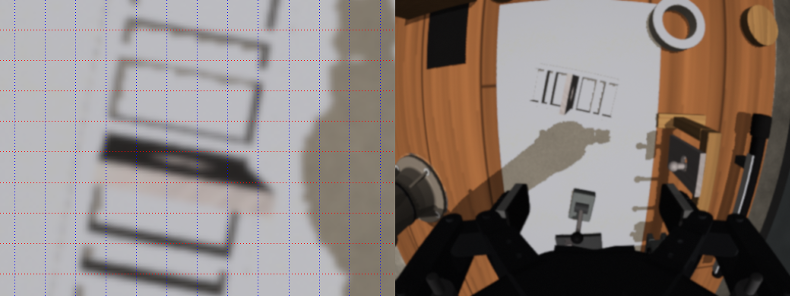

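P hangs on peg 6 and Q still stands upright in its slot, near (.458,.254).

```bash
python3 - <<'E'
from job import *
ok=do("Q",5)
if ok:
    robot.line_to([.50,.0,.38],[180,0,90+PY],velocity=.2); robot.pause(.3)
    im,T=wgrab(); np.savez("c3.npz",im=im,T=T)
    sc=vision.grab_frame("scene")[150:310,140:330]
    save("all",np.vstack([cv2.resize(sc,(512,431)),im])[:790],.74)
    for l in ("switch_tip","switch_base"): print(l,[(np.round(d["rect"]).tolist(),round(d["p"],2)) for d in recognise(l,"wrist")])
E
```

```text
== Q
before False gap 0.07592909253843669 107.7354633808136 [-0.8258 -0.2605  2.1906]
snapped gap 0.07095312916732571 [-0.1759  0.8943 -3.2827]
approach gap 0.07472697367455032 F [-0.0581  0.4805 -1.7377] t 66.15
slip (-2, 0, 0.94)
rest True [0.6411 0.0848 0.1971] [-0.8911 -0.9982  2.9524]
t 69.7583 F [-0.4827 -1.0915 -1.2059]
switch_tip [([375.0, 168.0, 85.0, 314.0], 0.17)]
switch_base [([243.0, 156.0, 42.0, 59.0], 0.65)]
```

View pics/all.png

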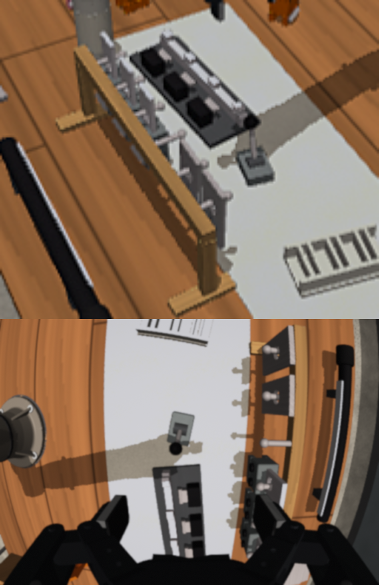

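All five hang on pegs 1, 2, 3, 5 and 6, with peg 4 empty. In the wrist picture, switch base is at about (245,147) px and the ball at (238,174). Next, a closer picture of the switch.

```bash
python3 - <<'E'
from job import *
T=np.load("c3.npz")["T"]
b=on_plane("wrist",(238,174),.092,T); s=on_plane("wrist",(244.6,147),.025,T); print(b,s)
fingers.gripper_to(0.0)
robot.move_to([s[0],s[1]-.04,.28],[180,0,90]); robot.pause(.2)
im,T=wgrab(); np.savez("c4.npz",im=im,T=T)
def q(z):
    o=ortho(im,T,z,s[0],s[1]-.02,.06,.08,.0004)
    for a in np.arange(-.06,.061,.02): o[min(int((.06-a)/.0004),o.shape[0]-1),::3]=(255,0,0)
    for a in np.arange(-.08,.081,.02): o[::3,min(int((.08-a)/.0004),o.shape[1]-1)]=(0,0,255)
    return o[:300,:398]
print("centre",s[0],s[1]-.02)
save("sw",np.hstack([q(.092),q(.025)]))
E
```

```text
[ 0.4725 -0.0216] [0.4783 0.009 ]
centre 0.4782591549451161 -0.011048876862610284
```

View pics/sw.png

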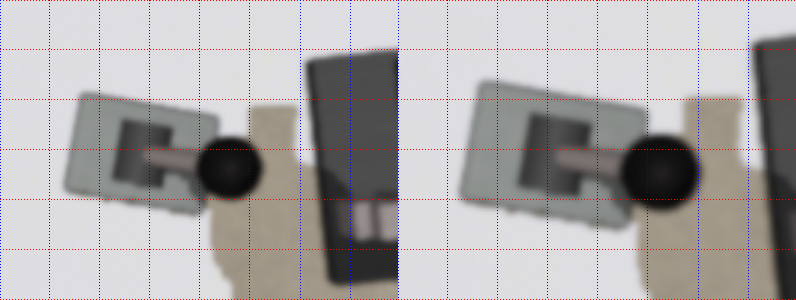

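```bash
python3 - <<'E'
from job import *
b=np.array([.4715,-.023]); d=np.array([.166,.986]); o=[180,0,80.4]
P=lambda t,z: [*(b+d*t),z]
robot.move_to(P(-.045,.2),o); robot.line_to(P(-.045,.098),velocity=.1,f_stop=6) and print("contact!")
s=robot.line_to(P(.057,.098),velocity=.05,f_stop=10); print(s,robot.current_tool_pos(),robot.current_contact_force())
robot.line_to(P(.02,.098),velocity=.1); robot.line_to(P(-.02,.28),velocity=.15); robot.pause(.2)
im,T=wgrab(); np.savez("c5.npz",im=im,T=T)
c=b+d*.04; L=ortho(im,T,.092,c[0],c[1],.06,.08,.0004)[:300,:398]
sc=vision.grab_frame("scene")[150:310,140:330]
save("done",np.hstack([L,cv2.resize(sc,(356,300))])); print("centre",c,robot.current_time_s())
E
```

```text
False [0.4808 0.0328 0.0979] [-1.0776 -2.7878  0.6297]
centre [0.4781 0.0164] 78.9
```

View pics/done.png

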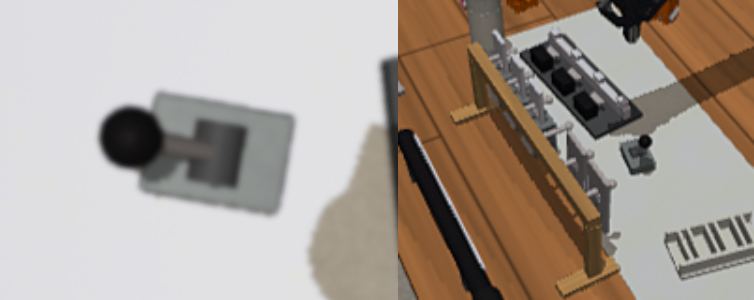

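The ball now sits about 38 mm on the robot's-left side of the base, which is full lean, and the force rose at the end stop. All five pieces still hang.

```bash
python3 - <<'E'
from job import *
robot.pause(.5); print(robot.current_contact_force(), workorder.close_job())
E
```

```text
the job is handed in; nothing more can be done
[0.7578 0.2409 0.2514] None
```

All three boxes and both plates hang on pegs 1, 2, 3, 5 and 6, and the lamp lever is pushed fully over to the robot's left. I handed the job in at about 80 s of the 210 s; the hand-in returned no verdict. The canister and labels were left alone, and the one slip was that the open gripper came down on the second plate while fetching the first, which I regripped on the bench before hanging it.

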